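# Clamp a foil meal tray in the cam fixture

## Task

Gently slide the lidded foil tray along the clamping fixture until it is fully home against the back stop. Then turn the crank clockwise (seen from above) until the jaw's roller has gone over the cam's crest and rests in the flat dwell just behind it, so that the tray stays clamped when you let go; do not wind on up the second lobe, which would crush the tray. Leave the tubs and the spare tray alone.

Things in the scene. Friction and masses are not known exactly. Their poses are not given: they have to be found in the camera images.
- fixture: Aluminium base plate 230 (x) x 330 (y) x 12 mm with the clamping fixture on it; origin on the table near the plate's middle, x away from the robot at yaw 0, y left. Place and yaw vary. Left half (+y): the tray channel, open at its near end. Right half: cam and crank. Between them: the jaw.
- tray_home (a point): Where the tray's origin lies when home (fixture x +45, y +100, height 12 mm = channel floor); axes as the fixture. The steel back stop across the far end has its face at fixture x +107.5, top 54 mm above the table; the steel fence along the left side has its inner face at fixture y +150, same top.
- tray: Lidded foil meal tray in the channel, 125 (its x) x 100 (y) x 41 mm high, 0.2 to 0.4 kg; origin at the centre of its underside. Its rim, 33 to 39 mm above the underside, is its widest part. Starts 30 to 50 mm short of the back stop with about 8 mm side play between fence and pad. Closed fingers at rim height push it along with 2 to 5 N, with jolts to 12 N.
- cam_axis (a point): Point on the vertical axis of crank and cam (fixture x 0, y -75), 80 mm above the table. The crank arm sits on the shaft at an angle to the cam that varies by up to 80 degrees either way from start to start, and the cam starts anywhere on its base circle, 0.15 to 1.15 rad before its flank, so the crank angle of the dwell is not known beforehand.
- crank_grip (a point): Middle of the crank's handle: black upright sleeve, 20 mm in diameter, spinning freely on its pin, 68 mm from the crank axis, 50 to 108 mm above the table (this point: 80 mm). The crank arm under it spans 38 to 48 mm; all else on the fixture stays below 56 mm, so the whole circle is free for a gripper at this height.
- roller (a point): Axis of the jaw's follower roller, 14 mm in diameter, 24 mm above the table, that rides on the edge of the steel plate cam (14 mm thick, base circle 28 mm in radius) under the crank arm; moves with the jaw. A return spring (29 N open, 40 N at the dwell) keeps it on the cam: let go on the flank, crank and jaw run back by themselves.
- jaw (a joint): Jaw travel towards the fence, m; 0 open. Winding clockwise: base circle (0, 1 N at the handle); flank of 1.5 rad up to a crest at 13.5 mm (rises to about 10 N, fades at the crest); 0.2 rad drop (handle pulls forward by itself) into the flat dwell, 0.2 rad long, jaw near 12 mm, where the crank stays put; then a second lobe, 15.5 mm after 0.25 rad more, steeply rising load. 15.5 mm crushes the tray.
- jaw_face (a point): Middle of the jaw plate's face (fixture x 0, y +30 when open, height 44 mm); moves with the jaw. A sprung rubber pad, 76 mm wide, stands 12 mm before it, meets the side of a tray that lies at the fence after 8 mm of jaw travel and yields 4 mm (about 7 N) at the dwell.
- sauce_tub: Bystander: brown deli tub with a white lid, 88 mm in diameter, 80 mm high; origin under its centre.
- small_tub: Bystander: smaller brown deli tub with a white lid, 72 mm in diameter, 60 mm high; origin under its centre.
- spare_tray: Bystander: another lidded foil tray of the same size, lying on the table away from the fixture; origin under its centre.
Not all that is in view belongs to the job. Leave any blue look-alike of the tray alone.

How it is judged:
On the way, in this order (a step that is already met when the one before it is completed fails the run):
1. the tray is home against the back stop while the jaw is still open (x of tray in the frame of tray_home between -0.004 and 0.004 m and y of tray in the frame of tray_home between -0.01 and 0.004 m and z of tray in the frame of tray_home below 0.004 m and angle between the x axis of tray and the x axis of fixture, either way round below 0.06 rad and value of joint jaw below 0.003 m), for 0.2 s.
2. the jaw's roller rests in the cam's dwell (value of joint jaw between 0.011 and 0.0129 m), for 0.3 s.
At the end, for the whole second after the job is handed in: The tray lies flat in the channel, its origin within 4 mm of its home along the fixture's x, between 10 mm short of and 4 mm past it along y, square to the fixture within 0.06 rad; the jaw stands at rest by itself at 11.0 to 12.9 mm (roller in the dwell) (all of step 2 and x of tray in the frame of tray_home between -0.004 and 0.004 m and y of tray in the frame of tray_home between -0.01 and 0.004 m and z of tray in the frame of tray_home below 0.004 m and angle between the x axis of tray and the x axis of fixture, either way round below 0.06 rad and velocity of joint jaw between -0.002 and 0.002 m/s and linear speed of tray below 0.01 m/s); the robot touches nothing.
It fails at once if the jaw is driven past the dwell up the second lobe (15.5 mm or more), crushing the tray (value of joint jaw above 0.0155 m).
It fails at once if the fingers press on the tray with more than 40 N and dent it (contact force between the fingers and tray above 40 N).
It fails at once if the larger tub is moved by more than 20 mm (distance of sauce_tub from where it was at the start of the episode above 0.02 m).
It fails at once if the small tub is moved by more than 20 mm (distance of small_tub from where it was at the start of the episode above 0.02 m).
It fails at once if the spare tray is moved by more than 20 mm (distance of spare_tray from where it was at the start of the episode above 0.02 m).
It also fails if it takes over 64 s, if anything falls off the work surface, if the arm or the gripper's body presses on something with over 40 N, if the wrist force passes 120 N, or if a joint passes its speed limit or range.

## Robot

A 6-joint arm with a two-finger parallel gripper is mounted at the origin on the work surface. World frame = base frame: x ahead of the robot, y to its left, z up, the work surface at z = 0. Lengths are in m, angles in rad, forces in N, time in s.
With the tool pointing down it reaches from about 0.35 to 0.775 m from the base axis. Payload 5.5 kg.
Tool frame: the origin (TCP) lies between the finger pads; the fingertips stand env.nose_length ahead of it and the grasp point (between the pads) lies 8 mm behind it (env.nose_length is the distance from the TCP to the fingertips, in m); z points along the fingers, y is the direction in which the jaws open and shut (so a half turn about z gives the same grasp; the last joint's range is limited). The gripper opens to 85 mm and grips with 20 to 120 N. Pads are 22 mm wide; open, the fingers measure 114 mm over their backs; the gripper's body (76 mm by 85 mm) begins 54 mm behind the grasp point. The pads swing forward as they close: fully open they stand 13 mm farther back than shut.
Start: joints at [-1.242, 0.313, 0.046, 1.304, 0, 1.431], TCP at [0.26, -0.513, 0.242] pointing down, gripper open.
Joint ranges: [-2.76, 2.76], [-0.86, 1.69], [-1.03, 1.26], [-2.2, 2.34], [-1.47, 1.5], [-3.14, 3.14]. Speed limits (rad/s): [2.57, 2.57, 3.14, 3.14, 3.14, 3.14].

## Interface

Orientations are given as a unit quaternion [w, x, y, z].
In Python, from workcell import env gives the robot as it stands. The module is installed in compiled form; this text tells all that it offers.
- The arm moves only by the shell command python3 -m creep 'ROWS' [FORCE]. ROWS is a JSON object of lists of equal length, an entry for each row: "hand": the finger opening in mm, from 0 to 85.4; "delta_pos": the shift along the tool's x, y, z scaled (see below), a list of three; "turn": the turn about the tool's z scaled (see below). In form: {"hand": [hand, ...], "delta_pos": [[dx, dy, dz], ...], "turn": [turn, ...]}. A call has exactly 5 rows; each row shifts and turns the commanded pose from where the row before left it, along the tool's axes as they then stand; what a row does not reach is not made up. The controller multiplies each number of a shift by 0.8 m and each number of a turn by 5 degrees. A row lasts 1/12 s, in which the tool goes at most 41.7 mm and 7.16 degrees, less where a joint would pass 70% of its speed; a pose out of reach is approached as far as the arm can. A call with a number of a shift or a turn outside -1 to 1 is refused whole. A call with a gripper value outside its range is refused whole. The fingers move at their own pace and stop on an object; FORCE is the grip in N (left out, the last holds). Time passes only in rows, so rows that do not move let the fingers close, or fill a call up. It gives the time, the measured TCP pose, the force and the opening at its end, in the units of the state.
- env.get_state(): the state, without advancing time (a new reading comes with each control period).
- env.read_camera(name): name is "scene" or "top" or "wrist"; returns a dict with "pixels" (420x560x3 uint8, red, green, blue), "depth" (420x560 float32, m along the optical axis (not along the pixel's ray), 0 where there is no reading), "fx", "fy", "cx", "cy" (pixels), "D" ([k1, k2, p1, p2, k3] as OpenCV has them; the pictures are not rectified), "origin" and "orientation" of the camera in the world. Camera axes: x right, y down, z forward; pixel columns grow to the right and rows downward; lengths in m; the calibration is good to about 2 mm. A picture is of the moment at which its call begins.
- env.hand_in(): hands the job in, once; it reports no verdict.
Trained networks look in the newest picture that a camera, given by its name, has taken for a name from the list of things; names that differ only in an ending like _2 or _b are one class to them, and where a whole thing is asked for, a point or a joint stands for the part that bears it (a point fixed in the world has none). Each returns a list of dicts, best first, with "score" (0 to 1); they miss things now and then, are a little off and sometimes report something else, mostly with a low value. They report only what shows in the picture. A call takes as long as a camera call. They do not tell look-alikes from the thing itself.
- env.find_in(camera, target): "location" ([row, column] in pixels, amid what is visible of it).
- env.pinpoint(camera, target): "location" ([row, column] in pixels: a listed point, or the origin of a listed thing).
The state is a dict: "clock": time; "joint_pos": joint angles; "qvel": joint speeds; "tau": joint torques, N m; "tcp_pos": TCP position; "orientation": TCP orientation; "wrist_force": force on the tool from outside, world axes, zero at the start; "ft_torque": the same for the moment, N m; "finger_gap": finger opening in m.
Only numpy, scipy, OpenCV 4.12 (cv2) and the standard library are available. Lean on these libraries where they do the work, as an engineer would, in place of code of your own. Each camera call takes 0.05 s, during which the arm holds its last target.

## Working session

There is one attempt and no reset: what is moved stays moved. The work goes in short steps, Python scripts to look and compute and a shell command to move; the robot and the scene stay as the last step left them, time stands still between calls to the robot, and variables do not carry over. Pictures are saved under pics/ and viewed, and the job is handed in when it is done.

```bash
mkdir -p pics
cat > h.py <<'E'
import numpy as np, cv2, json
from workcell import env
from scipy.spatial.transform import Rotation as R
def q2R(q): return R.from_quat([q[1],q[2],q[3],q[0]]).as_matrix()
def shot(n,f):
    im=env.read_camera(n); cv2.imwrite('pics/'+f,im['pixels'][:,:,::-1]); return im
def ray(im,rc):
    K=np.array([[im['fx'],0,im['cx']],[0,im['fy'],im['cy']],[0,0,1]])
    u=cv2.undistortPoints(np.array([[[rc[1],rc[0]]]],float),K,np.array(im['D'],float))[0,0]
    return np.array(im['origin']),q2R(im['orientation'])@np.array([u[0],u[1],1.])
def atz(im,rc,z):
    o,d=ray(im,rc); return o+d*(z-o[2])/d[2]
def deproj(im,rc):
    o,d=ray(im,rc); return o+d*im['depth'][int(rc[0]),int(rc[1])]
def proj(im,P):
    K=np.array([[im['fx'],0,im['cx']],[0,im['fy'],im['cy']],[0,0,1]])
    Rc=q2R(im['orientation']).T
    r,_=cv2.Rodrigues(Rc); p,_=cv2.projectPoints(np.array(P,float).reshape(-1,1,3),r,-Rc@np.array(im['origin']),K,np.array(im['D'],float))
    return p[:,0,::-1]
E
python3 - <<'E'
from h import *
print(env.nose_length); s=env.get_state(); print({k:np.round(v,4) for k,v in s.items()})
Z=dict(fixture=0,tray_home=.012,tray=.012,cam_axis=.08,crank_grip=.08,roller=.024,jaw_face=.044,sauce_tub=0,small_tub=0,spare_tray=0)
for c in ['top','scene']:
    im=shot(c,c+'0.png'); print(c,im['origin'],im['orientation'])
    for t,z in Z.items():
        for d in env.pinpoint(c,t)[:3]: print(t,round(d['score'],2),np.round(d['location'],1),np.round(atz(im,d['location'],z),4))
E
```

```text
0.011
{'clock': np.float64(0.0), 'joint_pos': array([-1.2416,  0.314 ,  0.045 ,  1.3036, -0.    ,  1.4312]), 'qvel': array([ 0.0007, -0.0019,  0.0003,  0.0003, -0.0013,  0.0012]), 'tau': array([ 2.70000e-03, -4.80625e+01,  2.98533e+01,  1.91000e-02,
        0.00000e+00,  0.00000e+00]), 'tcp_pos': array([ 0.2596, -0.5125,  0.2414]), 'orientation': array([-9.000e-04,  9.727e-01,  2.322e-01, -1.000e-04]), 'wrist_force': array([-0.161 , -0.0562,  0.3011]), 'ft_torque': array([0.0128, 0.0271, 0.0471]), 'finger_gap': np.float64(0.0856)}
top [0.41511712 0.0125695  1.15400034] [ 0.0314633  -0.70476609  0.70757371 -0.04067271]
fixture 0.75 [211.4 263.3] [0.5377 0.0219 0.    ]
tray_home 0.91 [193.2 230. ] [0.5912 0.1208 0.012 ]
tray 0.91 [284.  170.2] [0.3256 0.2922 0.012 ]
tray 0.73 [176.8 158. ] [0.6412 0.3354 0.012 ]
tray 0.64 [204.5 228. ] [0.5574 0.1265 0.012 ]
cam_axis 0.6 [210.3 285.6] [ 0.5321 -0.041   0.08  ]
roller 0.72 [211.1 273.2] [ 0.5359 -0.0074  0.024 ]
roller 0.7 [209.9 246.6] [0.5397 0.0707 0.024 ]
jaw_face 0.54 [208.4 249.9] [0.5419 0.0602 0.044 ]
sauce_tub 0.62 [179.7 408.5] [ 0.633  -0.4189  0.    ]
small_tub 0.9 [271.1 421.6] [ 0.3583 -0.4465  0.    ]
spare_tray 0.97 [237.8 111.7] [0.4606 0.4703 0.    ]
scene [1.05967105 0.5146185  1.23938594] [-0.11665842  0.39889557  0.86998921 -0.26531472]
fixture 0.66 [248.5 277.4] [0.5385 0.0351 0.    ]
tray_home 0.85 [275.5 289.8] [0.5882 0.1268 0.012 ]
tray 0.92 [268.2 297.4] [0.5554 0.1284 0.012 ]
tray 0.89 [336.2 336.9] [0.6442 0.3412 0.012 ]
tray 0.58 [248.4 387.6] [0.3264 0.2926 0.012 ]
cam_axis 0.57 [219.2 258.8] [ 0.5326 -0.0421  0.08  ]
crank_grip 0.57 [224. 237.] [ 0.5872 -0.0797  0.08  ]
roller 0.62 [235.8 269.7] [ 0.5303 -0.0028  0.024 ]
jaw_face 0.67 [246.7 283.9] [0.5399 0.0627 0.044 ]
sauce_tub 0.56 [190.8 151.3] [ 0.6458 -0.4295  0.    ]
small_tub 0.69 [139.2 210.4] [ 0.3548 -0.446   0.    ]
spare_tray 0.76 [315.7 415.2] [0.4504 0.4703 0.    ]
```

View pics/top0.png

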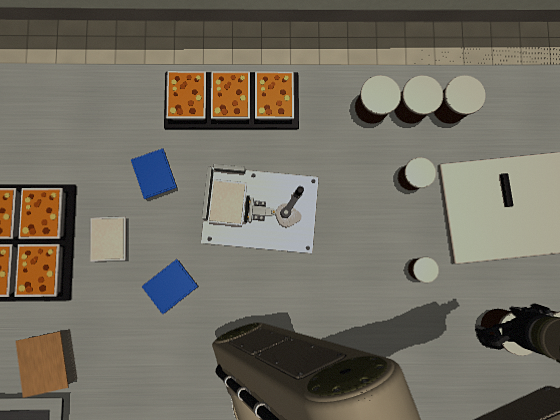

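View pics/scene0.png

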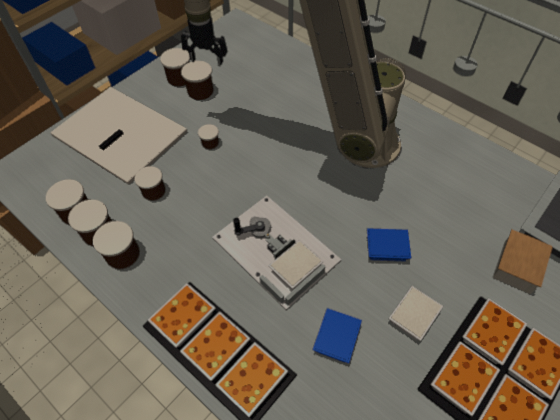

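Run:
```python
import cv2
a=cv2.imread('pics/top0.png')[140:280,180:340]; cv2.imwrite('pics/top0z.png',cv2.resize(a,None,fx=4.2,fy=4.2,interpolation=cv2.INTER_CUBIC))
```

```text
(no output)
```

View pics/top0z.png

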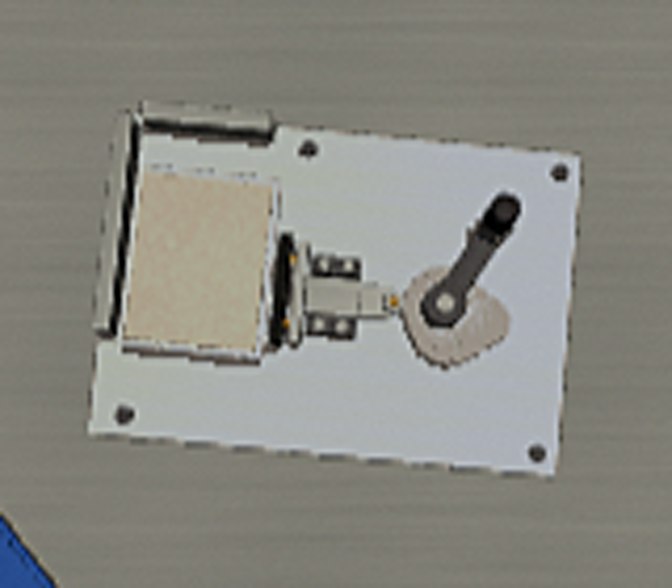

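Run:
```python
from h import *
im=env.read_camera('top')
f=lambda x,y,z: atz(im,(140+(y+.5)/4.2-.5,180+(x+.5)/4.2-.5),z)
TR=f(580,155,.012);BR=f(555,475,.012);BL=f(90,432,.012)
print('corners',TR,BR,BL,'c',(TR+BL)/2,'len',np.linalg.norm(TR-BR),np.linalg.norm(BR-BL))
d=BL-BR; yaw=np.arctan2(d[1],d[0])-np.pi/2; d2=TR-BR; yaw2=np.arctan2(d2[1],d2[0]); print(yaw,yaw2)
c=((TR+BL)/2)[:2]
# minAreaRect using depth / color mask
hsv=cv2.cvtColor(im['pixels'],cv2.COLOR_RGB2HSV)
# depth points
H,W=im['depth'].shape
rr,cc=np.mgrid[150:270,190:330]
K=np.array([[im['fx'],0,im['cx']],[0,im['fy'],im['cy']],[0,0,1]])
u=cv2.undistortPoints(np.stack([cc.ravel(),rr.ravel()],1).astype(float)[:,None],K,np.array(im['D']))[:,0]
dp=im['depth'][rr.ravel(),cc.ravel()]
P=np.array(im['origin'])+(np.c_[u,np.ones(len(u))]*dp[:,None])@q2R(im['orientation']).T
z=P[:,2]; print(np.percentile(z,[5,25,50,75,95,99.5]))
pl=P[(z>.008)]
r=cv2.minAreaRect(pl[:,:2].astype(np.float32)); print('rect',r)
hd=P[(z>.085)]; print('handle',len(hd),hd.mean(0),hd.min(0),hd.max(0))
for y in (yaw,):
  Rz=np.array([[np.cos(y),-np.sin(y)],[np.sin(y),np.cos(y)]])
  for n,v in dict(home=(.045,.1),cam=(0,-.075),jaw=(0,.03)).items(): print(n,c+Rz@np.array(v))
  q=(pl[:,:2]-c)@Rz; 
  m=(abs(pl[:,2]-.053)<.006)&(q[:,1]>.045)&(q[:,1]<.147)&(q[:,0]<.1)
  print('tray fix frame',q[m].min(0),q[m].max(0),np.percentile(q[m],[1,99],axis=0), m.sum())
  print('handle fix',(hd[:,:2].mean(0)-c)@Rz)
# tray lid corners
for p in [(138,172),(278,183),(122,345),(262,360)]:
  w=f(*p,.050); print('tray cor',w,(w[:2]-c)@Rz)
print('handle px',f(503,212,.108),'hub',f(443,303,.05))
```

```text
corners [ 0.64108971 -0.14164185  0.012     ] [ 0.41384542 -0.12029989  0.012     ] [0.44527289 0.20475249 0.012     ] c [0.5431813  0.03155532 0.012     ] len 0.22824427149713672 0.3265681230911386
-0.09638474200077063 -0.09364166316034675
[-0.00197145  0.00090018  0.00956636  0.01480942  0.05463237  0.10961348]
rect ((0.5502800345420837, 0.04428167641162872), (0.37828463315963745, 0.26806724071502686), 78.29229736328125)
handle 121 [ 0.48472796 -0.02420575  0.72962546] [ 0.41511712 -0.08795809  0.08729099] [0.5964155  0.0125695  1.15400034]
home [0.597596   0.12676058]
cam [ 0.53596363 -0.04309657]
jaw [0.54606837 0.06141608]
tray fix frame [-0.05402946  0.0452431 ] [0.07128651 0.14546843] [[-0.05264169  0.04634065]
 [ 0.06951778  0.14419587]] 1488
handle fix [-0.05281583 -0.06112755]
tray cor [0.62234213 0.1679388  0.05      ] [0.06566847 0.14336855]
tray cor [0.61447819 0.07180465 0.05      ] [0.06709255 0.04692382]
tray cor [0.50314868 0.17750067 0.05      ] [-0.05389194  0.14141539]
tray cor [0.49257133 0.08241689 0.05      ] [-0.05526976  0.04575502]
handle px [ 0.58452389 -0.07781734  0.108     ] hub [ 0.53113644 -0.04103754  0.05      ]
```

```bash
cat > to.py <<'E'
import sys
from h import *
s=env.get_state(); t=np.array([float(v) for v in sys.argv[1:4]])
Rt=q2R(s['orientation']); d=Rt.T@(t-s['tcp_pos'])
print('units',np.round(d/.8,4),'mm',np.round(d*1e3,1),'xang',np.degrees(np.arctan2(Rt[1,0],Rt[0,0])).round(2),'z',Rt[:,2].round(3),'t',s['clock'],'F',np.round(s['wrist_force'],2),'gap',s['finger_gap'])
E
python3 -m creep '{"hand":[85,85,85,85,85],"delta_pos":[[0,0,0],[0,0,0],[0,0,0],[0,0,0],[0,0,0]],"turn":[1,1,1,1,1]}' 30
python3 -m creep '{"hand":[85,85,85,85,85],"delta_pos":[[0,0,0],[0,0,0],[0,0,0],[0,0,0],[0,0,0]],"turn":[1,0.46,0,0,0]}'
python3 to.py 0.4725 0.134 0.24
```

```text
clock: 1.57
tcp_pos: [0.2598, -0.513, 0.2423]
orientation: [0.0, 1.0, 0.014, 0.0]
wrist_force: [0.5, 0.1, 0.5]
finger_gap: 0.0848
clock: 1.98
tcp_pos: [0.2598, -0.513, 0.2423]
orientation: [0.0, 0.999, -0.047, 0.0]
wrist_force: [-0.1, 0.1, -0.2]
finger_gap: 0.0845
units [ 0.189  -0.8301  0.0028] mm [ 151.2 -664.1    2.3] xang -5.37 z [ 0. -0. -1.] t 1.9833 F [-0.1   0.06 -0.19] gap 0.08454938478923327
```

```bash
python3 -m creep '{"hand":[85,85,85,85,85],"delta_pos":[[0.01,-0.03,0],[0.01,-0.04,0],[0.01,-0.04,0],[0.01,-0.04,0],[0.01,-0.04,0]],"turn":[0,0,0,0,0]}'
python3 -m creep '{"hand":[85,85,85,85,85],"delta_pos":[[0.01,-0.04,0],[0.01,-0.04,0],[0.01,-0.04,0],[0.01,-0.04,0],[0.01,-0.04,0]],"turn":[0,0,0,0,0]}'
python3 -m creep '{"hand":[60,30,10,0,0],"delta_pos":[[0.01,-0.04,-0.02],[0.01,-0.04,-0.02],[0.01,-0.04,-0.02],[0.01,-0.03,-0.02],[0,0,0]],"turn":[0,0,0,0,0]}'
python3 - <<'E'
from h import *
im=shot('wrist','w1.png'); print(im['origin'],q2R(im['orientation'])[:,2])
for t in ['fixture','tray_home','tray','cam_axis','crank_grip','roller','jaw_face']:
    z=dict(fixture=0,tray_home=.012,tray=.012,cam_axis=.08,crank_grip=.08,roller=.024,jaw_face=.044)[t]
    for d in env.pinpoint('wrist',t)[:2]: print(t,round(d['score'],2),np.round(d['location'],1),np.round(atz(im,d['location'],z),4))
E
python3 to.py 0.4725 0.134 0.24
```

```text
clock: 2.4
tcp_pos: [0.3142, -0.3642, 0.2422]
orientation: [0.0, 0.999, -0.047, 0.0]
wrist_force: [0.7, 0.2, 0.2]
finger_gap: 0.0852
clock: 2.82
tcp_pos: [0.3692, -0.2085, 0.2425]
orientation: [0.0, 0.999, -0.047, 0.0]
wrist_force: [0.8, 0.6, 0.2]
finger_gap: 0.0848
clock: 3.23
tcp_pos: [0.4144, -0.0906, 0.3096]
orientation: [0.0, 0.999, -0.044, 0.003]
wrist_force: [-0.3, 0.0, 0.6]
finger_gap: 0.0251
[ 0.48245402 -0.09800762  0.440269  ] [-0.26886436  0.02394212 -0.96288043]
fixture 0.82 [ 74.  167.6] [0.5354 0.0308 0.    ]
tray 0.9 [258.   17.1] [0.3273 0.2744 0.012 ]
tray 0.66 [59.8 82.8] [0.5612 0.1238 0.012 ]
cam_axis 0.81 [ 64.6 219.4] [ 0.5291 -0.0433  0.08  ]
cam_axis 0.32 [ 75.8 168.7] [0.5241 0.0066 0.08  ]
roller 0.64 [ 68.3 195.4] [ 0.5352 -0.0079  0.024 ]
jaw_face 0.79 [ 70.8 127.7] [0.5382 0.0601 0.044 ]
units [ 0.0482 -0.2914  0.082 ] mm [  38.6 -233.1   65.6] xang -5.54 z [-0.001  0.    -1.   ] t 3.6333 F [0.22 0.33 0.93] gap 0.00013260723375533844
```

View pics/w1.png

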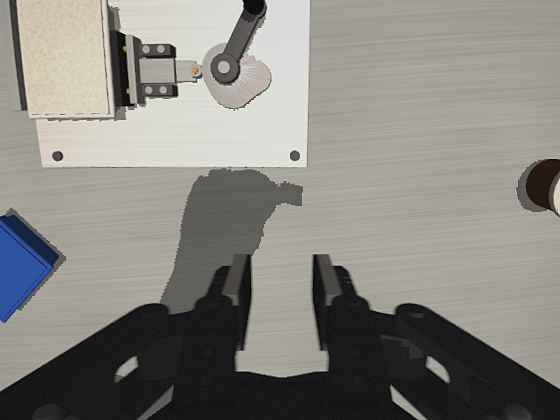

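```bash
python3 -m creep '{"hand":[0,0,0,0,0],"delta_pos":[[0.033,-0.038,0],[0.033,-0.038,0],[0.033,-0.038,0],[0.032,-0.037,0],[0,0,0]],"turn":[0,0,0,0,0]}'
python3 - <<'E'
from h import *
im=shot('wrist','w2.png'); print(im['origin'],q2R(im['orientation'])[:,2])
np.savez('w2.npz',**{k:np.array(v) for k,v in im.items()})
for t in ['fixture','tray_home','tray','cam_axis','crank_grip','roller','jaw_face']:
    z=dict(fixture=0,tray_home=.012,tray=.012,cam_axis=.08,crank_grip=.08,roller=.024,jaw_face=.044)[t]
    for d in env.pinpoint('wrist',t)[:2]: print(t,round(d['score'],2),np.round(d['location'],1),np.round(atz(im,d['location'],z),4))
E
python3 to.py 0.4725 0.134 0.24
```

```text
clock: 4.05
tcp_pos: [0.5318, 0.0196, 0.3043]
orientation: [-0.001, 0.999, -0.046, 0.0]
wrist_force: [-0.6, -0.6, -0.5]
finger_gap: 0.0001
[0.6006213  0.01164821 0.43464661] [-0.27407174  0.02728711 -0.96132205]
fixture 0.64 [162.3 270.1] [0.5374 0.0322 0.    ]
tray 0.87 [151.2 191.9] [0.5609 0.1218 0.012 ]
tray 0.81 [99.9  8.7] [0.6451 0.3341 0.012 ]
cam_axis 0.63 [175.5 342.8] [ 0.5293 -0.0426  0.08  ]
crank_grip 0.72 [114.2 375.9] [ 0.5862 -0.0775  0.08  ]
roller 0.57 [163.4 305.6] [ 0.5359 -0.0093  0.024 ]
roller 0.47 [114.5 378.1] [ 0.5834 -0.094   0.024 ]
jaw_face 0.88 [166.2 245.1] [0.5421 0.0578 0.044 ]
units [-0.0827 -0.1405  0.0833] mm [ -66.2 -112.4   66.7] xang -5.55 z [ 0.001 -0.    -1.   ] t 4.45 F [-0.31  0.1   0.45] gap -0.00026907976124174334
```

View pics/w2.png

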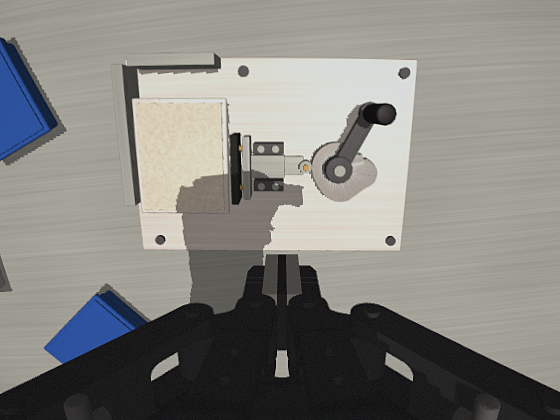

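Run:
```python
from h import *
a=dict(np.load('w2.npz')); im=a
cv2.imwrite('pics/w2z.png',cv2.resize(a['pixels'][40:260,110:430][:,:,::-1],None,fx=2.4,fy=2.4,interpolation=cv2.INTER_CUBIC))
P={n:atz(im,p,.012) for n,p in dict(TR=(60,417),BR=(250,401),BL=(248,144)).items()}
c=(P['TR']+P['BL'])/2; print(P,'c',c)
d=P['BL']-P['BR'];yaw=np.arctan2(d[1],d[0])-np.pi/2;d2=P['TR']-P['BR'];print(yaw,np.arctan2(d2[1],d2[0]),np.linalg.norm(d),np.linalg.norm(d2))
c=c[:2]
Rz=np.array([[np.cos(yaw),-np.sin(yaw)],[np.sin(yaw),np.cos(yaw)]])
h=[atz(im,p,.012)[:2] for p in [(71,243),(73,404),(241,390),(240,160)]]
print('screws fix',[((x-c)@Rz).round(4) for x in h])
f=lambda p,z:((atz(im,p,z)[:2]-c)@Rz).round(4)
print('tray',[f(p,.051) for p in [(99,134),(99,226),(211,142),(213,228)]])
print('hub',f((171,340),.05),atz(im,(171,340),.05),'handle',f((114,383),.108),atz(im,(114,383),.108),atz(im,(114,383),.108))
print('roller',f((168,306),.031),'jaw back/front',f((166,249),.05),f((166,237),.05))
print('stop face',f((66,160),.054),'fence',f((130,136),.054))
print('depth handle',[deproj(im,(r,384)) for r in (108,112,115)])
print('cam world',c+Rz@[0,-.075],'home',c+Rz@[.045,.1])
```

```text
{'TR': array([ 0.63922809, -0.14296313,  0.012     ]), 'BR': array([ 0.4129966, -0.1229073,  0.012    ]), 'BL': array([0.44554733, 0.20308231, 0.012     ])} c [0.54238771 0.03005959 0.012     ]
-0.09952217285025222 -0.08842066003962945 0.32761070745154375 0.22711875046478777
screws fix [array([0.0988, 0.0314]), array([ 0.0992, -0.1489]), array([-0.1014, -0.1497]), array([-0.1024,  0.1407])]
tray [array([0.0684, 0.1416]), array([0.0677, 0.0453]), array([-0.0529,  0.1441]), array([-0.0545,  0.0469])]
hub [-0.0065 -0.0755] [ 0.52842463 -0.04439119  0.05      ] handle [ 0.055  -0.1019] [ 0.5870323 -0.0767776  0.108    ] [ 0.5870323 -0.0767776  0.108    ]
roller [-0.0067 -0.0399] jaw back/front [-0.0019  0.0227] [-0.0019  0.0356]
stop face [0.1003 0.1109] fence [0.0367 0.141 ]
depth handle [array([ 0.59211485, -0.07815647,  0.1067334 ]), array([ 0.58860476, -0.07838111,  0.10557278]), array([ 0.58605135, -0.07790045,  0.10707895])]
cam world [ 0.53493587 -0.04456929] home [0.59710084 0.12509365]
```

View pics/w2z.png

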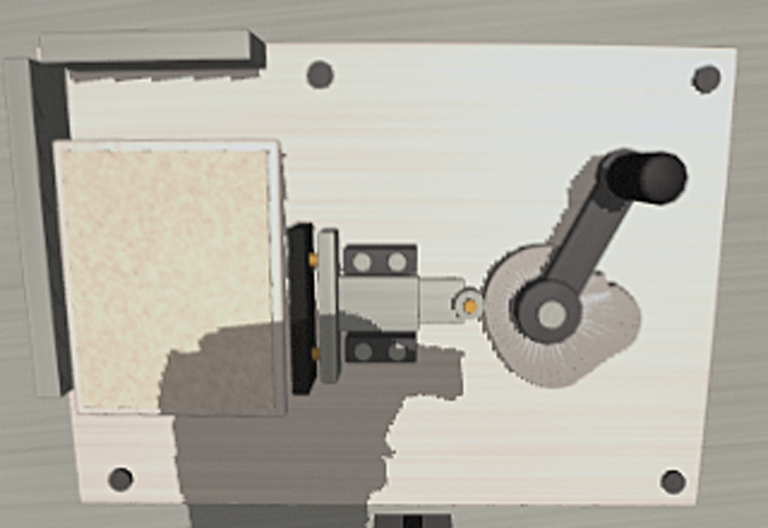

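```bash
python3 -m creep '{"hand":[0,0,0,0,0],"delta_pos":[[-0.021,-0.035,0.02],[-0.021,-0.035,0.02],[-0.021,-0.035,0.02],[-0.021,-0.034,0.02],[0,0,0.03]],"turn":[0,0,0,0,0]}'
python3 -m creep '{"hand":[0,0,0,0,0],"delta_pos":[[0,0,0.04],[0,0,0.04],[0,0,0.03],[0,0,0.01],[0,0,0]],"turn":[0,0,0,0,0]}'
python3 to.py 0.4715 0.132 0.049
```

```text
clock: 4.87
tcp_pos: [0.464, 0.0819, 0.221]
orientation: [-0.022, 1.0, -0.011, 0.001]
wrist_force: [0.3, -0.2, -0.4]
finger_gap: 0.0
clock: 5.28
tcp_pos: [0.4645, 0.0826, 0.1224]
orientation: [-0.022, 1.0, -0.011, -0.002]
wrist_force: [-1.4, -0.0, -0.0]
finger_gap: 0.0004
units [ 0.0078 -0.0579  0.0943] mm [  6.2 -46.3  75.4] xang -1.22 z [-0.003  0.043 -0.999] t 5.2833 F [-1.41 -0.01 -0.01] gap 0.0003538912116257092
```

```bash
python3 -m creep '{"hand":[0,0,0,0,0],"delta_pos":[[0.002,-0.014,0],[0.002,-0.014,0],[0.002,-0.014,0],[0.002,-0.014,0],[0,0,0]],"turn":[0.2,0.2,0.2,0.2,0]}'
python3 to.py 0.4715 0.132 0.049
```

```text
clock: 5.7
tcp_pos: [0.4741, 0.0853, 0.1276]
orientation: [-0.039, 0.999, -0.018, -0.0]
wrist_force: [-0.3, 0.5, 0.1]
finger_gap: -0.0
units [-0.0051 -0.0505  0.1024] mm [ -4.1 -40.4  82. ] xang -2.04 z [ 0.001  0.077 -0.997] t 5.7 F [-0.34  0.53  0.07] gap -8.868460583163552e-06
```

Run:
```python
from h import *
s=env.get_state(); print(np.round(s['joint_pos'],3),np.round(s['qvel'],3),np.round(s['tau'],1))
shot('scene','s2.png')
```

```text
[-0.036  0.198 -0.401  0.973  0.077  3.141] [ 0.006  0.002 -0.018 -0.004 -0.01   0.   ] [ -0.  -38.5  26.8   0.1   0.3  -0. ]
```

View pics/s2.png

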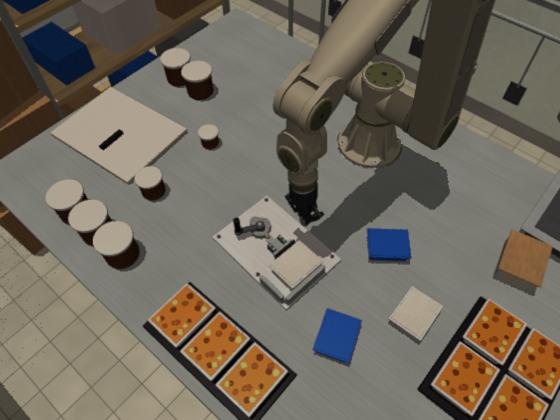

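```bash
python3 -m creep '{"hand":[0,0,0,0,0],"delta_pos":[[0,0,0],[0,0,0],[0,0,0],[0,0,0],[0,0,0]],"turn":[-1,-1,-1,-1,-1]}'
python3 to.py 0.4715 0.132 0.12
```

```text
clock: 6.17
tcp_pos: [0.4727, 0.0856, 0.1266]
orientation: [-0.038, 0.979, 0.201, 0.007]
wrist_force: [-0.4, -0.1, -0.2]
finger_gap: 0.0
units [ 0.0212 -0.0532  0.0127] mm [ 17.  -42.5  10.1] xang 23.18 z [-0.002  0.077 -0.997] t 6.1667 F [-0.4  -0.13 -0.19] gap 3.919983666368621e-05
```

```bash
python3 -m creep '{"hand":[0,0,0,0,0],"delta_pos":[[0,0,0],[0,0,0],[0,0,0],[0,0,0],[0,0,0]],"turn":[-1,-1,-1,-1,-1]}'
python3 -m creep '{"hand":[0,0,0,0,0],"delta_pos":[[0,0,0],[0,0,0],[0,0,0],[0,0,0],[0,0,0]],"turn":[-1,-1,-1,-1,-1]}'
python3 -m creep '{"hand":[0,0,0,0,0],"delta_pos":[[0,0,0],[0,0,0],[0,0,0],[0,0,0],[0,0,0]],"turn":[-1,-1,-0.3,0,0]}'
python3 to.py 0.4715 0.132 0.12;python3 to.py 0.4715 0.132 0.049; python3 -c "
from h import *
s=env.get_state();print(q2R(s['orientation']).round(3),np.round(s['joint_pos'],3))"
```

```text
clock: 6.58
tcp_pos: [0.4727, 0.0856, 0.1266]
orientation: [-0.035, 0.912, 0.408, 0.015]
wrist_force: [-0.9, 0.5, 0.5]
finger_gap: 0.0003
clock: 7.0
tcp_pos: [0.4727, 0.0856, 0.1266]
orientation: [-0.031, 0.802, 0.596, 0.022]
wrist_force: [0.3, 0.3, 0.1]
finger_gap: -0.0002
clock: 7.42
tcp_pos: [0.4727, 0.0856, 0.1265]
orientation: [-0.029, 0.74, 0.671, 0.025]
wrist_force: [-0.0, 0.6, -0.9]
finger_gap: 0.0002
units [ 0.0568 -0.007   0.0126] mm [45.5 -5.6 10.1] xang 84.42 z [-0.002  0.077 -0.997] t 7.4167 F [-0.03  0.55 -0.87] gap 0.0002066464335603064
units [ 0.0501 -0.0062  0.1011] mm [40.1 -5.  80.9] xang 84.42 z [-0.002  0.077 -0.997] t 7.4167 F [-0.03  0.55 -0.87] gap 0.0002066464335603064
[[ 0.097  0.995 -0.002]
 [ 0.992 -0.097  0.077]
 [ 0.076 -0.009 -0.997]] [-0.035  0.198 -0.404  0.973  0.076  1.633]
```

```bash
python3 -m creep '{"hand":[0,0,0,0,0],"delta_pos":[[0.02,-0.007,0],[0.02,-0.007,0],[0.01,-0.003,0],[0,0,0.01],[0,0,0.02]],"turn":[0,0,0,0,0]}'
python3 -m creep '{"hand":[0,0,0,0,0],"delta_pos":[[0,0,0.03],[0,0,0.03],[0,0,0.011],[0,0,0],[0,0,0]],"turn":[0,0,0,0,0]}'
python3 to.py 0.463 0.132 0.049
```

```text
clock: 7.83
tcp_pos: [0.4646, 0.1287, 0.1067]
orientation: [-0.027, 0.739, 0.672, 0.027]
wrist_force: [1.1, -0.7, -0.0]
finger_gap: 0.0003
clock: 8.25
tcp_pos: [0.4625, 0.1324, 0.0487]
orientation: [-0.029, 0.74, 0.672, 0.024]
wrist_force: [-0.6, -0.3, 0.8]
finger_gap: 0.0002
units [-0.0004  0.0006 -0.0004] mm [-0.3  0.5 -0.3] xang 84.45 z [-0.003  0.076 -0.997] t 8.25 F [-0.63 -0.33  0.78] gap 0.00022895012787458224
```

```bash
python3 -m creep '{"hand":[0,0,0,0,0],"delta_pos":[[0,0.003,0],[0,0.004,0],[0,0.004,0],[0,0.003,0],[0,0,0]],"turn":[0,0,0,0,0]}'
python3 -m creep '{"hand":[0,0,0,0,0],"delta_pos":[[0,0.0025,0],[0,0.0025,0],[0,0.0025,0],[0,0.0025,0],[0,0.0025,0]],"turn":[0,0,0,0,0]}'
python3 -m creep '{"hand":[0,0,0,0,0],"delta_pos":[[0,0.0025,0],[0,0.0025,0],[0,0.0025,0],[0,0.0025,0],[0,0.0025,0]],"turn":[0,0,0,0,0]}'
python3 -c "
from h import *
shot('top','t3.png');im=shot('wrist','w3.png')"
```

```text
clock: 8.67
tcp_pos: [0.4754, 0.1316, 0.0496]
orientation: [-0.028, 0.74, 0.672, 0.026]
wrist_force: [1.3, -1.0, -0.4]
finger_gap: -0.0002
clock: 9.08
tcp_pos: [0.4841, 0.1307, 0.0488]
orientation: [-0.029, 0.74, 0.672, 0.025]
wrist_force: [-1.6, 0.2, 0.4]
finger_gap: -0.0002
clock: 9.5
tcp_pos: [0.494, 0.1297, 0.0486]
orientation: [-0.029, 0.74, 0.672, 0.025]
wrist_force: [-2.1, -0.8, 0.2]
finger_gap: 0.0002
```

View pics/w3.png

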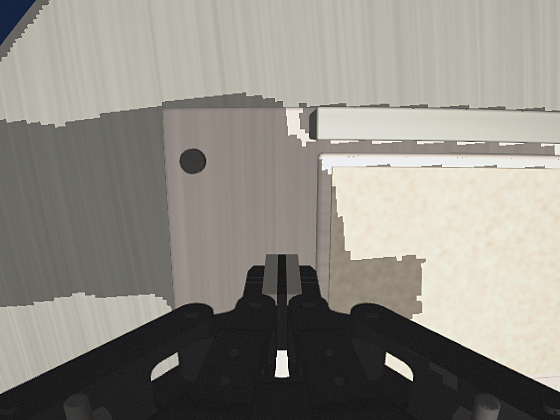

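```bash
python3 -m creep '{"hand":[0,0,0,0,0],"delta_pos":[[0,0.0025,0],[0,0.0025,0],[0,0.0025,0],[0,0.0025,0],[0,0.0025,0]],"turn":[0,0,0,0,0]}'
python3 -c "
from h import *
im=shot('top','t4.png');a=cv2.imread('pics/t4.png')[140:280,180:340]; cv2.imwrite('pics/t4z.png',cv2.resize(a,None,fx=4.2,fy=4.2,interpolation=cv2.INTER_CUBIC))"
```

```text
clock: 10.02
tcp_pos: [0.504, 0.1288, 0.0487]
orientation: [-0.029, 0.74, 0.672, 0.025]
wrist_force: [-2.0, -0.3, -0.1]
finger_gap: -0.0001
```

View pics/t4z.png

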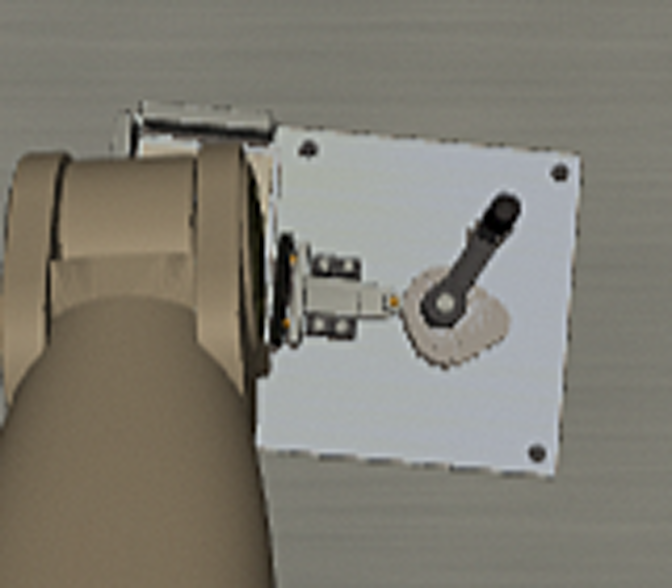

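Tray moved; far end is at about row 150 vs stop at 135 in the zoom. Continue in finer steps.

```bash
python3 -m creep '{"hand":[0,0,0,0,0],"delta_pos":[[0,0.0015,0],[0,0.0015,0],[0,0.0015,0],[0,0.0015,0],[0,0,0]],"turn":[0,0,0,0,0]}'
python3 -m creep '{"hand":[0,0,0,0,0],"delta_pos":[[0,0.001,0],[0,0.001,0],[0,0.001,0],[0,0,0],[0,0,0]],"turn":[0,0,0,0,0]}'
python3 -m creep '{"hand":[0,0,0,0,0],"delta_pos":[[0,0.001,0],[0,0.001,0],[0,0.001,0],[0,0,0],[0,0,0]],"turn":[0,0,0,0,0]}'
```

```text
clock: 10.48
tcp_pos: [0.509, 0.1283, 0.0486]
orientation: [-0.029, 0.74, 0.672, 0.025]
wrist_force: [-2.1, -0.3, 1.0]
finger_gap: 0.0003
clock: 10.9
tcp_pos: [0.5112, 0.1281, 0.0485]
orientation: [-0.029, 0.74, 0.672, 0.025]
wrist_force: [-1.8, -0.1, 0.8]
finger_gap: 0.0001
clock: 11.32
tcp_pos: [0.5137, 0.1278, 0.0485]
orientation: [-0.029, 0.74, 0.672, 0.025]
wrist_force: [-1.3, 0.4, 1.6]
finger_gap: 0.0001
```

```bash
python3 -m creep '{"hand":[0,0,0,0,0],"delta_pos":[[0,0.001,0],[0,0.001,0],[0,0,0],[0,0,0],[0,0,0]],"turn":[0,0,0,0,0]}'
python3 -m creep '{"hand":[0,0,0,0,0],"delta_pos":[[0,0.001,0],[0,0.001,0],[0,0,0],[0,0,0],[0,0,0]],"turn":[0,0,0,0,0]}'
python3 - <<'E'
from h import *
im=shot('scene','s4.png');print(env.pinpoint('scene','tray')[:2])
a=im['pixels'][190:320,200:350][:,:,::-1]; cv2.imwrite('pics/s4z.png',cv2.resize(a,None,fx=4.5,fy=4.5,interpolation=cv2.INTER_CUBIC))
E
```

```text
clock: 11.73
tcp_pos: [0.5152, 0.1277, 0.0485]
orientation: [-0.029, 0.74, 0.672, 0.025]
wrist_force: [-1.1, -0.2, 0.9]
finger_gap: -0.0003
clock: 12.15
tcp_pos: [0.5157, 0.1276, 0.0484]
orientation: [-0.03, 0.74, 0.672, 0.025]
wrist_force: [-3.7, -0.1, 4.4]
finger_gap: -0.0001
[{'location': [340.2, 333.3], 'score': 0.88}, {'location': [246.3, 387.2], 'score': 0.83}]
```

View pics/s4z.png

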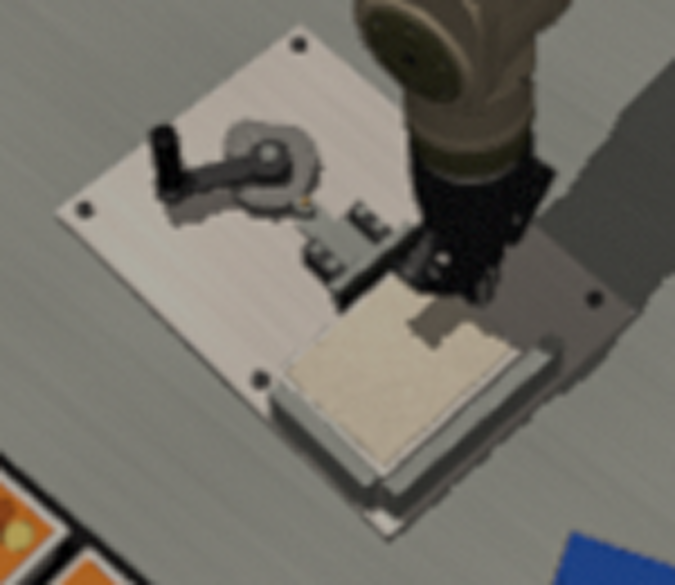

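```bash
python3 -m creep '{"hand":[0,0,0,0,0],"delta_pos":[[0,0.001,0],[0,0,0],[0,0,0],[0,0,0],[0,0,0]],"turn":[0,0,0,0,0]}'
python3 -m creep '{"hand":[0,0,0,0,0],"delta_pos":[[0,0.001,0],[0,0,0],[0,0,0],[0,0,0],[0,0,0]],"turn":[0,0,0,0,0]}'
```

```text
clock: 12.67
tcp_pos: [0.5158, 0.1276, 0.0483]
orientation: [-0.03, 0.74, 0.672, 0.024]
wrist_force: [-5.9, -0.4, 5.3]
finger_gap: -0.0001
clock: 13.08
tcp_pos: [0.5158, 0.1276, 0.0482]
orientation: [-0.03, 0.74, 0.672, 0.024]
wrist_force: [-9.0, 0.3, 6.4]
finger_gap: -0.0001
```

```bash
python3 -m creep '{"hand":[0,0,0,0,0],"delta_pos":[[0,-0.003,0],[0,-0.005,0],[0,-0.01,0],[0,-0.01,0],[0,-0.01,0]],"turn":[0,0,0,0,0]}'
python3 -m creep '{"hand":[0,20,40,60,60],"delta_pos":[[0,0,-0.03],[0,0,-0.04],[0,0,-0.04],[0,0,-0.03],[0,0,-0.03]],"turn":[0,0,0,0,0]}'
python3 -m creep '{"hand":[60,60,60,60,60],"delta_pos":[[-0.03,0,-0.03],[-0.03,0,-0.03],[-0.03,0,0],[-0.03,0,0],[0,0,0]],"turn":[0,0,0,0,0]}'
python3 -c "
from h import *
im=shot('wrist','w5.png')"; python3 to.py 0.587 -0.077 0.2
```

```text
clock: 13.5
tcp_pos: [0.4873, 0.1303, 0.0487]
orientation: [-0.029, 0.74, 0.672, 0.025]
wrist_force: [-0.7, 0.1, 0.0]
finger_gap: -0.0003
clock: 13.92
tcp_pos: [0.4877, 0.1199, 0.1861]
orientation: [-0.028, 0.74, 0.672, 0.026]
wrist_force: [0.7, -0.5, -0.1]
finger_gap: 0.0483
clock: 14.33
tcp_pos: [0.4785, 0.0181, 0.2251]
orientation: [-0.028, 0.741, 0.671, 0.025]
wrist_force: [-0.4, 0.8, -0.1]
finger_gap: 0.0601
units [-0.1086  0.1472  0.0217] mm [-86.9 117.8  17.4] xang 84.28 z [-0.001  0.076 -0.997] t 14.3833 F [0.12 0.72 0.81] gap 0.06024550668688481
```

View pics/w5.png

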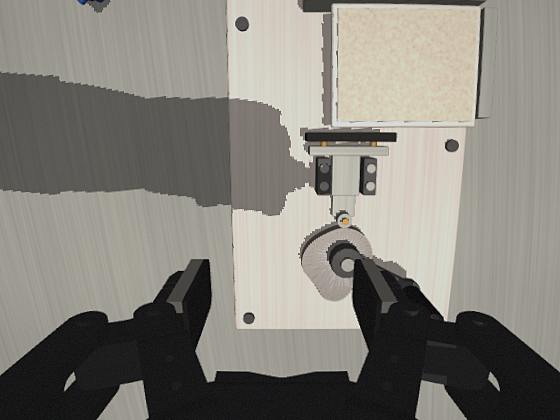

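```bash
python3 -m creep '{"hand":[60,60,60,60,60],"delta_pos":[[-0.027,0.037,0],[-0.027,0.037,0],[-0.027,0.037,0.005],[-0.027,0.036,0.016],[0,0,0]],"turn":[0,0,0,0,0]}'
python3 -c "
from h import *
im=shot('wrist','w6.png')"; python3 to.py 0.5865 -0.0775 0.072
```

```text
clock: 14.8
tcp_pos: [0.5908, -0.0776, 0.1959]
orientation: [-0.029, 0.741, 0.671, 0.024]
wrist_force: [0.3, 0.6, 0.1]
finger_gap: 0.0602
units [-1.460e-02 -1.000e-04  1.557e-01] mm [-1.170e+01 -1.000e-01  1.246e+02] xang 84.35 z [-0.006  0.078 -0.997] t 14.85 F [-1.09 -0.54 -0.29] gap 0.059948425744874766
```

View pics/w6.png

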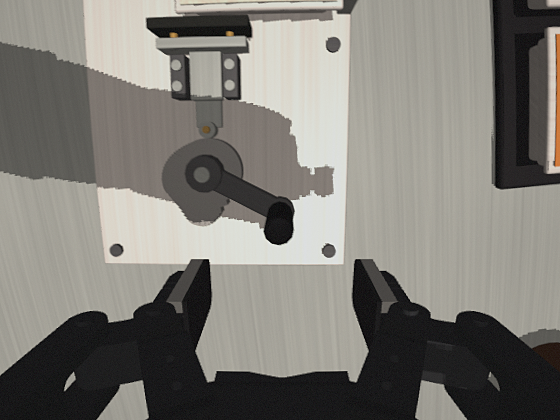

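Run:
```python
from h import *
im=env.read_camera('wrist'); print(atz(im,(228,278),.108),'hub',atz(im,(172,204),.05), atz(im,(172,204),.055))
for t,z in dict(crank_grip=.08,cam_axis=.08).items():
    for d in env.pinpoint('wrist',t)[:2]: print(t,d,atz(im,d['location'],z))
```

```text
[ 0.58448059 -0.07503153  0.108     ] hub [ 0.52801765 -0.03895503  0.05      ] [ 0.52921232 -0.03858599  0.055     ]
crank_grip {'location': [226.0, 280.4], 'score': 0.85} [ 0.58498075 -0.08081609  0.08      ]
cam_axis {'location': [183.1, 202.0], 'score': 0.79} [ 0.53267218 -0.04440999  0.08      ]
```

```bash
python3 -m creep '{"hand":[60,60,60,60,60],"delta_pos":[[-0.004,-0.001,0.04],[-0.004,-0.001,0.04],[-0.003,0,0.035],[-0.002,0,0.03],[0,0,0.011]],"turn":[0,0,0,0,0]}'
python3 to.py 0.585 -0.0765 0.072
python3 -m creep '{"hand":[45,30,20,10,10],"delta_pos":[[0,0,0],[0,0,0],[0,0,0],[0,0,0],[0,0,0]],"turn":[0,0,0,0,0]}' 30
python3 -m creep '{"hand":[10,10,10,10,10],"delta_pos":[[0,0,0],[0,0,0],[0,0,0],[0,0,0],[0,0,0]],"turn":[0,0,0,0,0]}' 50
python3 to.py 0.585 -0.0765 0.072
```

```text
clock: 15.42
tcp_pos: [0.582, -0.0733, 0.0731]
orientation: [-0.031, 0.739, 0.672, 0.024]
wrist_force: [-0.9, -0.0, -0.2]
finger_gap: 0.0601
units [-0.0037  0.0041  0.0011] mm [-2.9  3.3  0.9] xang 84.53 z [-0.006  0.078 -0.997] t 15.4167 F [-0.92 -0.03 -0.25] gap 0.06013518084789059
clock: 15.83
tcp_pos: [0.5875, -0.076, 0.0779]
orientation: [-0.026, 0.74, 0.672, 0.027]
wrist_force: [2.7, 0.0, 3.5]
finger_gap: 0.0193
clock: 16.25
tcp_pos: [0.5875, -0.076, 0.0779]
orientation: [-0.027, 0.74, 0.672, 0.027]
wrist_force: [2.5, 0.8, 7.1]
finger_gap: 0.0186
units [-0.0015 -0.003   0.0073] mm [-1.2 -2.4  5.8] xang 84.49 z [ 0.004  0.075 -0.997] t 16.25 F [2.46 0.79 7.14] gap 0.018602722815812052
```

```bash
cat > arc.py <<'E'
import sys
from h import *
# a0 deg, step deg, n ; prints cumulative rows of tool units
a0,st,n=map(float,sys.argv[1:4]); s=env.get_state(); Rt=q2R([-0.029,0.740,0.672,0.025]); C=np.array([.529,-.041]);r=.068
p=lambda a:np.array([*(C+r*np.array([np.cos(np.radians(a)),np.sin(np.radians(a))])),0])
print('now ang',np.degrees(np.arctan2(*(s['tcp_pos'][:2]-C)[::-1])),'r',np.linalg.norm(s['tcp_pos'][:2]-C))
for k in range(int(n)):
    a=a0-k*st; d=Rt.T@(p(a-st)-p(a))/.8; print(round(a-st,1),d.round(4).tolist())
E
python3 -m creep '{"hand":[10,10,10,10,10],"delta_pos":[[0,0,-0.003],[0,0,-0.003],[0,0,0],[0,0,0],[0,0,0]],"turn":[0,0,0,0,0]}'
python3 arc.py -31 5 36
```

```text
clock: 16.67
tcp_pos: [0.5862, -0.0772, 0.0785]
orientation: [-0.028, 0.74, 0.672, 0.025]
wrist_force: [8.4, -4.2, -16.2]
finger_gap: 0.0185
now ang -32.3049583442136 r 0.06767352576044326
-36.0 [-0.0065, -0.0035, -0.0005]
-41.0 [-0.0062, -0.004, -0.0004]
-46.0 [-0.0058, -0.0046, -0.0004]
-51.0 [-0.0054, -0.0051, -0.0004]
-56.0 [-0.005, -0.0055, -0.0003]
-61.0 [-0.0045, -0.0059, -0.0003]
-66.0 [-0.0039, -0.0063, -0.0002]
-71.0 [-0.0034, -0.0066, -0.0002]
-76.0 [-0.0028, -0.0069, -0.0001]
-81.0 [-0.0022, -0.0071, -0.0001]
-86.0 [-0.0015, -0.0073, -0.0]
-91.0 [-0.0009, -0.0074, -0.0]
-96.0 [-0.0003, -0.0074, 0.0]
-101.0 [0.0004, -0.0074, 0.0001]
-106.0 [0.001, -0.0073, 0.0001]
-111.0 [0.0017, -0.0072, 0.0002]
-116.0 [0.0023, -0.0071, 0.0002]
-121.0 [0.0029, -0.0068, 0.0003]
-126.0 [0.0035, -0.0065, 0.0003]
-131.0 [0.004, -0.0062, 0.0004]
-136.0 [0.0045, -0.0058, 0.0004]
-141.0 [0.005, -0.0054, 0.0004]
-146.0 [0.0055, -0.005, 0.0005]
-151.0 [0.0059, -0.0045, 0.0005]
-156.0 [0.0063, -0.0039, 0.0005]
-161.0 [0.0066, -0.0034, 0.0005]
-166.0 [0.0069, -0.0028, 0.0005]
-171.0 [0.0071, -0.0022, 0.0006]
-176.0 [0.0072, -0.0015, 0.0006]
-181.0 [0.0073, -0.0009, 0.0006]
-186.0 [0.0074, -0.0003, 0.0006]
-191.0 [0.0074, 0.0004, 0.0006]
-196.0 [0.0073, 0.001, 0.0005]
-201.0 [0.0072, 0.0017, 0.0005]
-206.0 [0.007, 0.0023, 0.0005]
-211.0 [0.0068, 0.0029, 0.0005]
```

```bash
python3 -m creep '{"hand":[10,10,10,10,10],"delta_pos":[[0,0,0.004],[0,0,0],[-0.003,-0.002,0],[-0.004,-0.002,0],[0,0,0]],"turn":[0,0,0,0,0]}'
python3 to.py 0.585 -0.0765 0.072; python3 arc.py -31 5 0
```

```text
clock: 17.08
tcp_pos: [0.5829, -0.0818, 0.078]
orientation: [-0.027, 0.74, 0.672, 0.026]
wrist_force: [3.9, -2.7, 3.5]
finger_gap: 0.0188
units [0.0063 0.002  0.008 ] mm [5.1 1.6 6.4] xang 84.45 z [ 0.002  0.075 -0.997] t 17.0833 F [ 3.92 -2.68  3.5 ] gap 0.018830715483128153
now ang -37.15509582894548 r 0.06762792505403868
```

```bash
python3 -m creep '{"hand":[10,10,10,10,10],"delta_pos":[[-0.006,-0.004,0],[-0.006,-0.0045,0],[-0.0055,-0.005,0],[-0.005,-0.0055,0],[0,0,0]],"turn":[0,0,0,0,0]}'
python3 arc.py -31 5 0
python3 -m creep '{"hand":[10,10,10,10,10],"delta_pos":[[-0.0045,-0.006,0],[-0.004,-0.0063,0],[-0.0034,-0.0066,0],[-0.0028,-0.007,0],[0,0,0]],"turn":[0,0,0,0,0]}'
python3 arc.py -31 5 0
python3 -c "
from h import *
im=shot('wrist','w7.png');im=shot('top','t7.png')"
```

```text
clock: 17.5
tcp_pos: [0.5647, -0.0972, 0.0777]
orientation: [-0.028, 0.74, 0.672, 0.026]
wrist_force: [-0.4, 0.8, 14.0]
finger_gap: 0.0191
now ang -57.536083607263244 r 0.06657849935234463
clock: 17.92
tcp_pos: [0.5441, -0.105, 0.0776]
orientation: [-0.028, 0.739, 0.672, 0.028]
wrist_force: [2.0, 7.3, 15.6]
finger_gap: 0.0187
now ang -76.76574356309489 r 0.06576675188136154
```

View pics/w7.png

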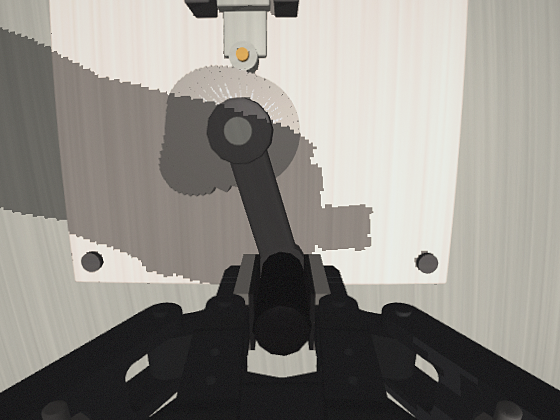

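```bash
python3 - <<'E'
import numpy as np
from scipy.optimize import least_squares
P=np.array([(.5862,-.0772),(.5829,-.0818),(.5647,-.0972),(.5441,-.105)])
f=least_squares(lambda c:np.hypot(*(P-c).T)-.068,[.529,-.041]);print(f.x,f.fun)
from h import *
im=env.read_camera('wrist')
print('hub',atz(im,(130,237),.052))
E
cat > jaw.py <<'E'
import sys
from h import *
im=shot('wrist',sys.argv[1])
for t,z in dict(roller=.024,jaw_face=.044).items():
    print(t,[(round(d['score'],2),np.round(d['location'],1).tolist(),atz(im,d['location'],z)[:2].round(4).tolist()) for d in env.pinpoint('wrist',t)[:2]])
s=env.get_state(); print(s['clock'],np.round(s['tcp_pos'],4),np.round(s['wrist_force'],1))
E
python3 jaw.py w8.png
```

```text
[ 0.53044396 -0.03841682] [-8.18822503e-05  7.15514864e-05  3.63012152e-05 -3.08368621e-05]
hub [ 0.52985501 -0.04251536  0.052     ]
roller [(0.77, [56.2, 244.3], [0.5341, -0.0057])]
jaw_face []
18.2167 [ 0.5442 -0.105   0.0776] [ 1.8  6.5 17.3]
```

```bash
sed -i 's/C=np.array(\[.529,-.041\])/C=np.array([.5304,-.0384])/' arc.py
python3 arc.py -78 4 28
python3 -m creep '{"hand":[10,10,10,10,10],"delta_pos":[[0,-0.003,-0.002],[0,-0.006,-0.001],[0,-0.006,0],[0,-0.006,0],[0,0,0]],"turn":[0,0,0,0,0]}'
python3 arc.py -78 4 0; python3 jaw.py w9.png
```

```text
now ang -78.27034629652955 r 0.06799901382959339
-82.0 [-0.0016, -0.0057, -0.0001]
-86.0 [-0.0012, -0.0058, -0.0]
-90.0 [-0.0008, -0.0059, -0.0]
-94.0 [-0.0004, -0.0059, 0.0]
-98.0 [0.0, -0.0059, 0.0001]
-102.0 [0.0005, -0.0059, 0.0001]
-106.0 [0.0009, -0.0059, 0.0001]
-110.0 [0.0013, -0.0058, 0.0002]
-114.0 [0.0017, -0.0057, 0.0002]
-118.0 [0.0021, -0.0056, 0.0002]
-122.0 [0.0024, -0.0054, 0.0002]
-126.0 [0.0028, -0.0052, 0.0003]
-130.0 [0.0032, -0.005, 0.0003]
-134.0 [0.0035, -0.0048, 0.0003]
-138.0 [0.0038, -0.0045, 0.0003]
-142.0 [0.0041, -0.0042, 0.0004]
-146.0 [0.0044, -0.0039, 0.0004]
-150.0 [0.0047, -0.0036, 0.0004]
-154.0 [0.0049, -0.0033, 0.0004]
-158.0 [0.0051, -0.0029, 0.0004]
-162.0 [0.0053, -0.0026, 0.0004]
-166.0 [0.0055, -0.0022, 0.0004]
-170.0 [0.0056, -0.0018, 0.0004]
-174.0 [0.0058, -0.0014, 0.0005]
-178.0 [0.0058, -0.001, 0.0005]
-182.0 [0.0059, -0.0006, 0.0005]
-186.0 [0.0059, -0.0002, 0.0005]
-190.0 [0.0059, 0.0003, 0.0004]
clock: 18.63
tcp_pos: [0.5279, -0.1057, 0.0781]
orientation: [-0.027, 0.74, 0.672, 0.027]
wrist_force: [7.0, -2.1, -0.7]
finger_gap: 0.0186
now ang -92.12282228572984 r 0.0673956985540157
roller [(0.75, [47.6, 274.5], [0.5334, -0.004]), (0.28, [122.4, 273.4], [0.5292, -0.0406])]
jaw_face []
18.7833 [ 0.5279 -0.1057  0.078 ] [ 7.2 -0.4 -0. ]
```

```bash
python3 -m creep '{"hand":[10,10,10,10,10],"delta_pos":[[-0.0004,-0.006,0],[0,-0.006,0],[0.0005,-0.006,0],[0.001,-0.006,0],[0,0,0]],"turn":[0,0,0,0,0]}'
python3 arc.py -78 4 0; python3 jaw.py w10.png
python3 -m creep '{"hand":[10,10,10,10,10],"delta_pos":[[0.0013,-0.0058,0],[0.0017,-0.0057,0],[0.002,-0.0056,0],[0.0024,-0.0054,0],[0,0,0]],"turn":[0,0,0,0,0]}'
python3 arc.py -78 4 0; python3 jaw.py w11.png
```

```text
clock: 19.2
tcp_pos: [0.5096, -0.1025, 0.0781]
orientation: [-0.027, 0.739, 0.672, 0.028]
wrist_force: [11.2, 1.9, -3.7]
finger_gap: 0.019
now ang -107.99443095353608 r 0.06735140198783728
roller [(0.69, [42.4, 313.7], [0.5348, 0.0])]
jaw_face []
19.35 [ 0.5096 -0.1025  0.0781] [10.4  2.4 -3.4]
clock: 19.77
tcp_pos: [0.4927, -0.0943, 0.0782]
orientation: [-0.027, 0.739, 0.672, 0.028]
wrist_force: [13.9, 4.7, -9.4]
finger_gap: 0.0191
now ang -124.05049235391867 r 0.06740853866568244
roller [(0.7, [50.4, 346.0], [0.5337, 0.0032]), (0.52, [6.2, 344.7], [0.5347, 0.0244])]
jaw_face []
19.9167 [ 0.4927 -0.0943  0.0782] [12.5  3.6 -8.5]
```

View pics/w11.png

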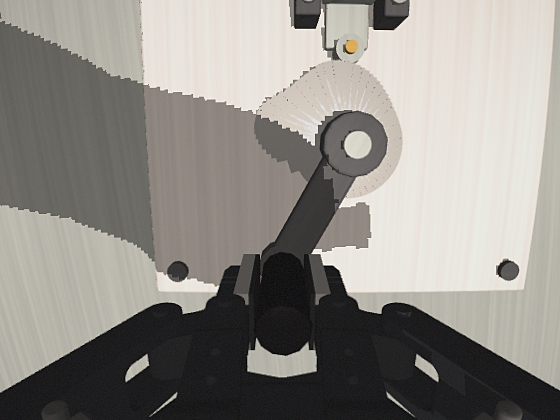

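```bash
python3 -m creep '{"hand":[10,10,10,10,10],"delta_pos":[[0.0028,-0.0052,0.001],[0.0032,-0.005,0.001],[0.0035,-0.0048,0.0005],[0,0,0],[0,0,0]],"turn":[0,0,0,0,0]}'
python3 arc.py -78 4 0; python3 jaw.py w12.png
python3 -m creep '{"hand":[10,10,10,10,10],"delta_pos":[[0.0038,-0.0045,0.0004],[0.0041,-0.0042,0.0004],[0,0,0],[0,0,0],[0,0,0]],"turn":[0,0,0,0,0]}'
python3 arc.py -78 4 0; python3 jaw.py w13.png
```

```text
clock: 20.33
tcp_pos: [0.4825, -0.0859, 0.0779]
orientation: [-0.027, 0.739, 0.672, 0.029]
wrist_force: [13.5, 4.1, -2.6]
finger_gap: 0.0191
now ang -135.29424364594837 r 0.06745994242483809
roller [(0.68, [61.4, 367.9], [0.5343, 0.0052])]
jaw_face []
20.4833 [ 0.4825 -0.0858  0.078 ] [12.9  3.4 -1.7]
clock: 20.9
tcp_pos: [0.476, -0.0783, 0.078]
orientation: [-0.027, 0.739, 0.672, 0.029]
wrist_force: [12.7, 5.9, -0.3]
finger_gap: 0.0186
now ang -143.74863299340524 r 0.06748331590035256
roller [(0.67, [72.6, 381.9], [0.5345, 0.0068])]
jaw_face []
21.05 [ 0.476  -0.0783  0.0779] [12.1  5.  -2.1]
```

View pics/w13.png

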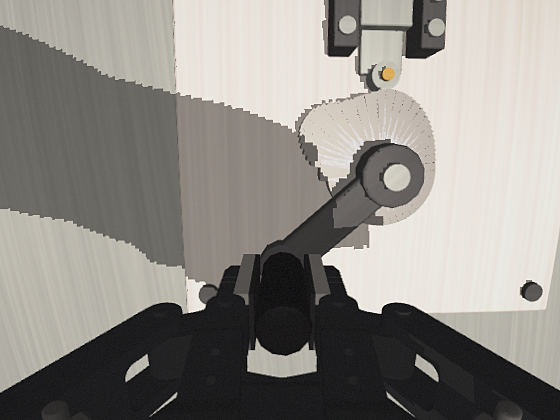

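```bash
python3 -m creep '{"hand":[10,10,10,10,10],"delta_pos":[[0.004,-0.0012,0.0003],[0.004,-0.0026,0.0003],[0,0,0],[0,0,0],[0,0,0]],"turn":[0,0,0,0,0]}'
python3 arc.py -78 4 0; python3 jaw.py w14.png
python3 -m creep '{"hand":[10,10,10,10,10],"delta_pos":[[0.0035,-0.0025,0.0003],[0,0,0],[0,0,0],[0,0,0],[0,0,0]],"turn":[0,0,0,0,0]}'
python3 arc.py -78 4 0; python3 jaw.py w15.png
```

```text
clock: 21.47
tcp_pos: [0.4712, -0.0705, 0.0778]
orientation: [-0.029, 0.739, 0.672, 0.028]
wrist_force: [5.7, 8.2, 5.5]
finger_gap: 0.0185
now ang -151.5321255686827 r 0.06735175104321185
roller [(0.84, [92.9, 394.3], [0.5353, 0.0042])]
jaw_face []
21.6167 [ 0.4712 -0.0705  0.0778] [6.4 7.6 6.1]
clock: 22.03
tcp_pos: [0.47, -0.0683, 0.0779]
orientation: [-0.028, 0.739, 0.672, 0.028]
wrist_force: [6.7, 5.2, 5.2]
finger_gap: 0.0188
now ang -153.66188762853423 r 0.06736661044228578
roller [(0.94, [98.6, 393.3], [0.5335, 0.0035])]
jaw_face []
22.1833 [ 0.47   -0.0683  0.0779] [7.2 6.2 3.8]
```

View pics/w15.png

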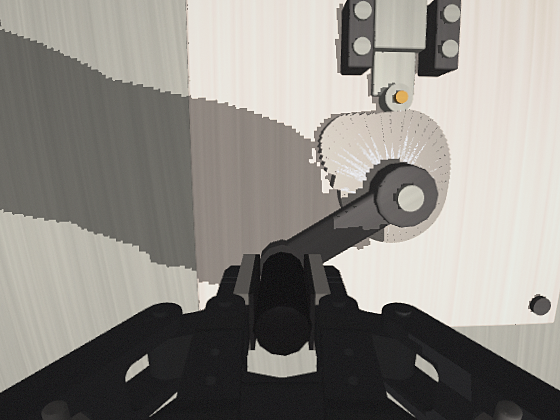

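```bash
python3 -m creep '{"hand":[10,10,10,10,10],"delta_pos":[[0.0025,-0.0015,0],[0,0,0],[0,0,0],[0,0,0],[0,0,0]],"turn":[0,0,0,0,0]}'
python3 arc.py -78 4 0; python3 jaw.py w16.png
```

```text
clock: 22.6
tcp_pos: [0.4694, -0.0668, 0.0779]
orientation: [-0.028, 0.739, 0.672, 0.028]
wrist_force: [7.8, 3.1, 2.1]
finger_gap: 0.0189
now ang -155.02508811166933 r 0.06732178688175411
roller [(0.73, [99.4, 395.8], [0.5342, 0.0044])]
jaw_face []
22.75 [ 0.4693 -0.0668  0.0779] [7.1 3.  1.7]
```

```bash
python3 -m creep '{"hand":[10,10,10,10,10],"delta_pos":[[0.0033,-0.0017,0],[0,0,0],[0,0,0],[0,0,0],[0,0,0]],"turn":[0,0,0,0,0]}'
python3 arc.py -78 4 0; python3 jaw.py w17.png
python3 -m creep '{"hand":[10,10,10,10,10],"delta_pos":[[0.0028,-0.0013,0],[0,0,0],[0,0,0],[0,0,0],[0,0,0]],"turn":[0,0,0,0,0]}'
python3 arc.py -78 4 0; python3 jaw.py w18.png
```

```text
clock: 23.17
tcp_pos: [0.4684, -0.0646, 0.078]
orientation: [-0.027, 0.739, 0.672, 0.027]
wrist_force: [8.3, 1.6, 0.0]
finger_gap: 0.0187
now ang -157.08866140272534 r 0.06730111653700699
roller [(0.72, [105.1, 400.0], [0.5353, 0.0035])]
jaw_face []
23.3167 [ 0.4684 -0.0646  0.078 ] [ 8.9  1.7 -0.6]
clock: 23.73
tcp_pos: [0.4675, -0.0625, 0.078]
orientation: [-0.027, 0.739, 0.672, 0.027]
wrist_force: [9.2, 1.6, -2.4]
finger_gap: 0.0187
now ang -159.02058951042778 r 0.06731834152962249
roller [(0.87, [109.2, 400.1], [0.5344, 0.0035])]
jaw_face []
23.8833 [ 0.4675 -0.0625  0.078 ] [ 9.2  1.3 -1.9]
```

View pics/w18.png

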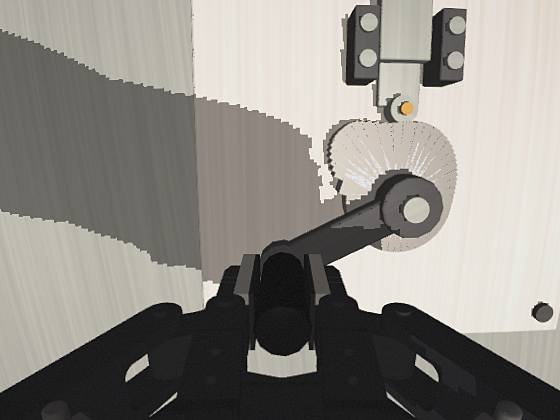

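```bash
python3 -m creep '{"hand":[10,10,10,10,10],"delta_pos":[[0.003,-0.0013,0],[0,0,0],[0,0.002,-0.0005],[0,0,0],[0,0,0]],"turn":[0,0,0,0,0]}'
python3 arc.py -78 4 0; python3 jaw.py w19.png
```

```text
clock: 24.3
tcp_pos: [0.4669, -0.0602, 0.0781]
orientation: [-0.028, 0.74, 0.672, 0.026]
wrist_force: [6.1, -0.3, -2.0]
finger_gap: 0.0187
now ang -161.10347644750212 r 0.06716355484994282
roller [(0.7, [109.8, 402.3], [0.5346, 0.0054])]
jaw_face []
24.45 [ 0.4668 -0.0602  0.0781] [ 5.1  0.5 -2.8]
```

Run:
```python
from h import *
im=shot('wrist','w20.png')
def dot(px):
    h=cv2.cvtColor(px,cv2.COLOR_RGB2HSV); m=((h[...,0]>12)&(h[...,0]<25)&(h[...,1]>150)&(h[...,2]>120)).astype(np.uint8)
    n,l,st,c=cv2.connectedComponentsWithStats(m); return [(st[i,4],c[i].round(1).tolist()) for i in range(1,n) if st[i,4]>15]
for f in ['w2','w5','w6','w7','w13','w14','w15','w17','w18','w19','w20']: print(f,dot(cv2.imread(f'pics/{f}.png')[:,:,::-1].copy()))
for d in dot(im['pixels']): print(atz(im,d[1][::-1],.032))
a=dict(np.load('w2.npz'))
for d in dot(a['pixels']): print('w2',atz(a,d[1][::-1],.032))
```

```text
w2 [(np.int32(16), [305.3, 167.1])]
w5 [(np.int32(17), [323.3, 143.6]), (np.int32(25), [345.0, 221.4])]
w6 [(np.int32(401), [557.8, 100.8])]
w7 [(np.int32(49), [241.6, 53.8])]
w13 [(np.int32(22), [388.2, 70.1])]
w14 [(np.int32(37), [399.8, 91.6])]
w15 [(np.int32(37), [401.7, 96.7])]
w17 [(np.int32(27), [406.4, 101.8])]
w18 [(np.int32(19), [407.3, 111.5])]
w19 [(np.int32(33), [408.9, 112.3])]
w20 [(np.int32(18), [408.7, 108.7])]
[0.53523054 0.00535791 0.032     ]
w2 [ 0.53300904 -0.00822837  0.032     ]
```

```bash
python3 -m creep '{"hand":[22,28,40,50,60],"delta_pos":[[0,0,0],[0,0,0],[0,0,0],[0,0,0],[0,0,0]],"turn":[0,0,0,0,0]}'
python3 jaw.py w21.png
python3 -m creep '{"hand":[60,60,60,60,60],"delta_pos":[[0,0,-0.01],[0,0,-0.03],[0,0,-0.04],[0,0,-0.04],[0,0,-0.04]],"turn":[0,0,0,0,0]}'
python3 -m creep '{"hand":[60,60,60,60,60],"delta_pos":[[0,0,-0.03],[0,-0.02,-0.03],[0,-0.03,0],[0,-0.02,0],[0,0,0]],"turn":[0,0,0,0,0]}'
python3 jaw.py w22.png; python3 to.py 0.5 0.02 0.3
```

```text
clock: 24.92
tcp_pos: [0.4647, -0.0599, 0.0774]
orientation: [-0.03, 0.74, 0.672, 0.025]
wrist_force: [-0.4, -0.1, 0.4]
finger_gap: 0.0596
roller [(0.64, [114.4, 407.6], [0.5346, 0.0031])]
jaw_face []
25.0667 [ 0.4653 -0.0601  0.0776] [-0.6  0.2  0.3]
clock: 25.48
tcp_pos: [0.4654, -0.0699, 0.2072]
orientation: [-0.029, 0.74, 0.672, 0.025]
wrist_force: [1.0, -0.0, 0.6]
finger_gap: 0.0601
clock: 25.9
tcp_pos: [0.4078, -0.0677, 0.255]
orientation: [-0.029, 0.74, 0.672, 0.025]
wrist_force: [-0.9, 0.9, 0.5]
finger_gap: 0.0597
roller [(0.77, [110.6, 403.5], [0.5338, 0.0042])]
jaw_face [(0.9, [31.6, 418.1], [0.5444, 0.0734])]
26.05 [ 0.4108 -0.0685  0.2542] [0.8 0.4 0.9]
units [ 0.1248  0.0999 -0.0487] mm [ 99.9  80.  -39. ] xang 84.46 z [-0.     0.076 -0.997] t 26.05 F [0.76 0.43 0.86] gap 0.06008440142741229
```

View pics/w22.png

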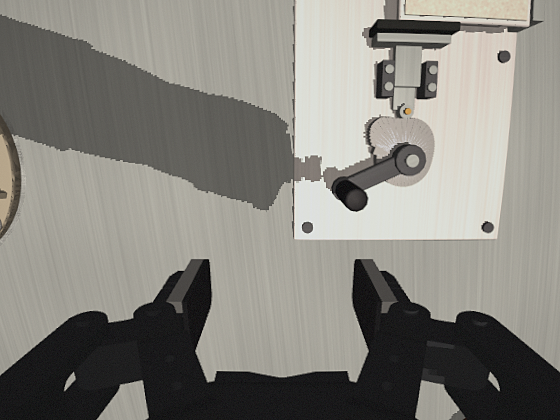

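```bash
python3 -m creep '{"hand":[60,60,60,60,60],"delta_pos":[[0.03,0.02,0],[0.03,0.03,0.01],[0.03,0.02,0.015],[0.016,0.012,0],[0,0,0]],"turn":[0,0,0,0,0]}'
python3 jaw.py w23.png;  python3 to.py 0.4785 0.0181 0.2251
python3 - <<'E'
from h import *
a=cv2.imread('pics/w5.png');b=cv2.imread('pics/w23.png');cv2.imwrite('pics/cmp.png',np.hstack([a[0:320,200:520],b[0:320,200:520]]))
im=env.read_camera('wrist')
np.savez('w23.npz',**{k:np.array(v) for k,v in im.items()})
E
```

```text
clock: 26.47
tcp_pos: [0.4859, 0.0132, 0.2385]
orientation: [-0.03, 0.739, 0.673, 0.025]
wrist_force: [0.6, -0.0, -0.1]
finger_gap: 0.0598
roller [(0.79, [198.4, 332.6], [0.5331, 0.0069])]
jaw_face [(0.9, [129.9, 339.8], [0.5414, 0.0722])]
26.6167 [0.4837 0.011  0.2392] [ 0.9  0.5 -0.1]
units [ 0.0068 -0.0071  0.0183] mm [ 5.4 -5.7 14.6] xang 84.5 z [-0.003  0.076 -0.997] t 26.6167 F [ 0.9   0.54 -0.11] gap 0.059834678788941296
```

View pics/cmp.png

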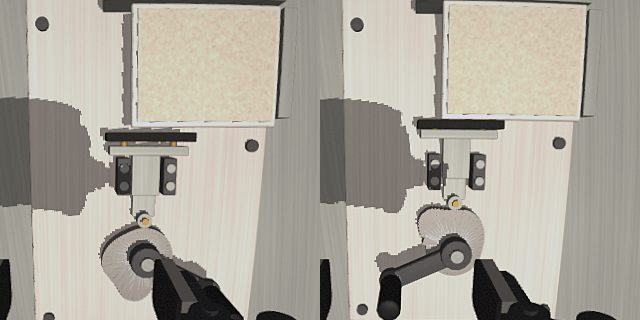

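Run:
```python
from h import *
b=cv2.imread('pics/w23.png')[100:280,270:430];a=cv2.imread('pics/w5.png')[100:280,270:430]
f=lambda x:cv2.resize(x,None,fx=2.5,fy=3.2,interpolation=cv2.INTER_CUBIC)
cv2.imwrite('pics/z23.png',cv2.resize(b,None,fx=3.3,fy=3.3,interpolation=cv2.INTER_CUBIC))
cv2.imwrite('pics/z5.png',cv2.resize(a,None,fx=3.3,fy=3.3,interpolation=cv2.INTER_CUBIC))
```

```text
(no output)
```

View pics/z23.png

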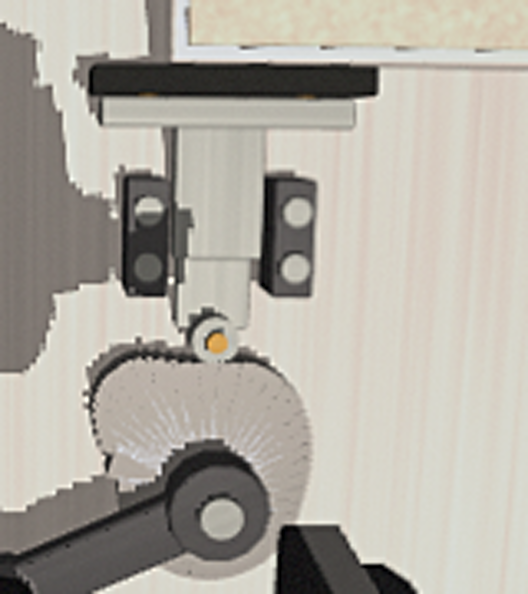

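View pics/z5.png

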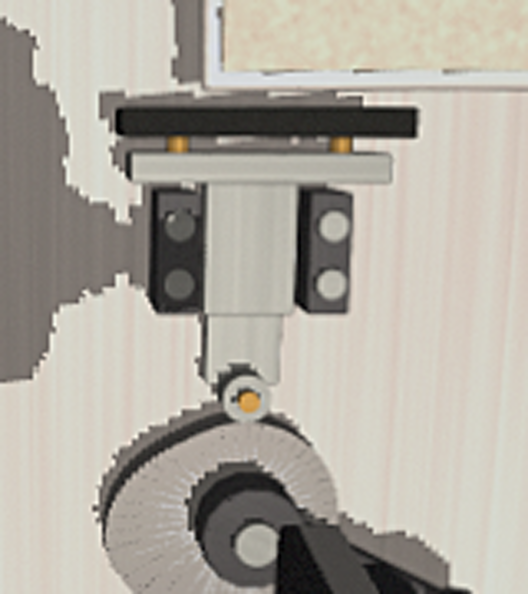

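Run:
```python
from h import *
for c in ['top','wrist','scene']:
    im=shot(c,f'f_{c}.png')
    for t in ['tray','tray_home']: print(c,t,[(round(d['score'],2),atz(im,d['location'],.012)[:2].round(4).tolist()) for d in env.pinpoint(c,t)[:3]])
    if c!='wrist':
        y,x=proj(im,[[.565,.09,.03]])[0]; y=int(y);x=int(x)
        cv2.imwrite(f'pics/f_{c}z.png',cv2.resize(im['pixels'][y-55:y+55,x-65:x+65][:,:,::-1],None,fx=5,fy=5,interpolation=cv2.INTER_CUBIC))
```

```text
top tray [(0.73, [0.3256, 0.2919]), (0.58, [0.5885, 0.1235]), (0.55, [0.6375, 0.3397])]
top tray_home []
wrist tray [(0.83, [0.5949, 0.1271])]
wrist tray_home []
scene tray [(0.8, [0.5881, 0.1294]), (0.72, [0.5461, 0.05]), (0.7, [0.3253, 0.2865])]
scene tray_home []
```

View pics/f_scenez.png

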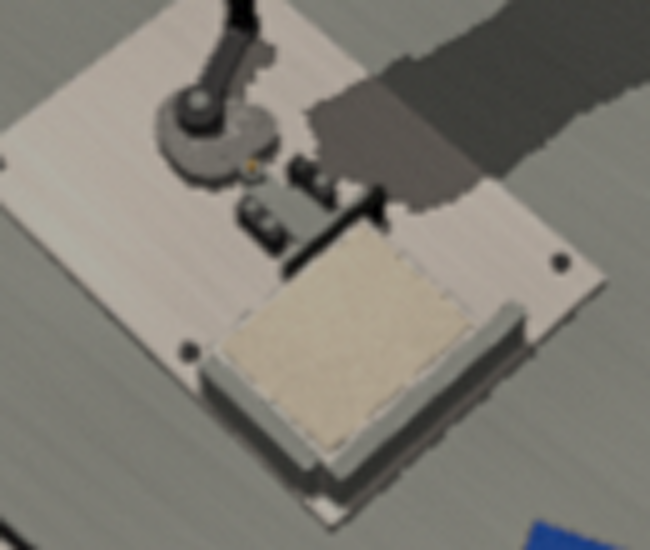

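View pics/f_topz.png

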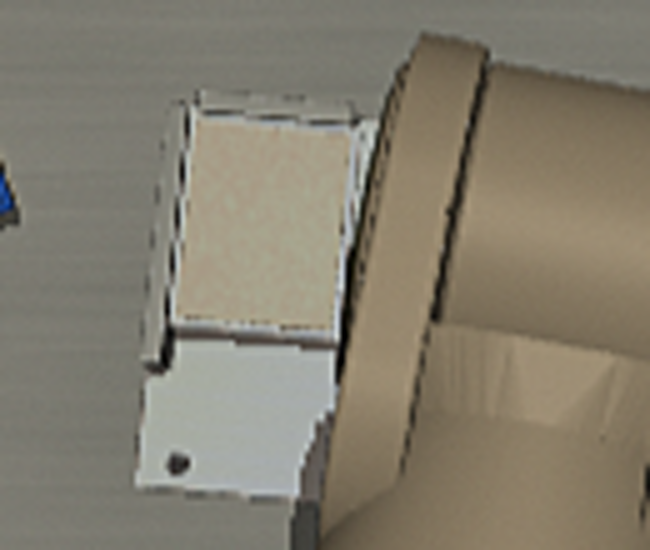

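The tray is flush with the stop and the fence, the roller sits in the dip behind the crest, and the robot is clear of everything.

```bash
python3 -c "
from h import *
s=env.get_state();print(s['clock'],np.round(s['tcp_pos'],3),np.round(s['wrist_force'],1));print(env.hand_in())"
```

```text
27.1167 [0.484 0.011 0.24 ] [-0.3  0.4 -0.3]
the job is handed in; nothing more can be done
None
```

I slid the tray home with closed fingers, cranked clockwise over the crest into the dwell, let go, moved clear and handed in at 27.1 s. The hand-in reports no verdict.

**Tray:** It stalled at the back stop while the push force rose to about 9–11 N. Afterwards the pictures showed it flush with the stop and the fence. The tray detector put it within about 2–5 mm of my estimate of home, which is at the limit of what the calibration can tell.

**Crank:** The load faded, then pulled forward (about +4.5 N), then stayed flat at about 2 N over some 4°. The handle and jaw stayed put after release, and the last close view shows the roller in the dip between the two lobes.

**Jaw travel:** My estimates disagreed. Measured against the guide-block bolts it came to about 12 mm, but other image estimates ranged from about 10 to 14 mm. I relied on the force pattern and the view of the dip to judge it was in the dwell.

**What went wrong on the way:** Early on the last joint reached its range limit before the tray was touched. This left the tool tilted by about 4°, which did no harm to the push or the grip. I kept away from the tubs and the spare tray, but did not measure their positions again at the end.

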